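# Pack relays in the pinned transit case and aim the tablet at them

### The arm

A 6-joint arm with a two-finger parallel gripper is mounted at the origin on the work surface. World frame = base frame: x ahead of the robot, y to its left, z up, the work surface at z = 0. Lengths are in m, angles in degrees, forces in N, time in s.
With the tool pointing down it reaches from about 0.4 to 0.825 m from the base axis. Payload 7 kg.
Tool frame: the origin (TCP) lies midway between the tips of the shut fingers; the grasp point (between the pads) lies 19 mm behind it; z points along the fingers, y is the line along which they close (so a half turn about z gives the same grasp; the last joint's range is limited). The gripper opens to 88 mm and grips with 3 to 60 N. Pads are 19 mm wide; open, the fingers measure 130 mm over their backs; the gripper's body (78 mm by 193 mm) begins 47 mm behind the grasp point.
Start: joints at [-57.863, 20.546, 0.682, 0, -70.136, -16.507], TCP at [0.182, -0.65, 0.227] pointing down, gripper open.
Joint ranges: [-176.03, 176.03], [-82.01, 121.73], [-58.28, 71.71], [-173.87, 95.51], [-174.79, -0.11], [-173.66, 173.66]. Speed limits (degrees/s): [136.94, 136.94, 172.46, 180, 180, 180].

### API

Orientations are given as [roll, pitch, yaw] about the fixed x, y, z axes, in that order (R = Rz(yaw) Ry(pitch) Rx(roll)).
In Python, from plant import ctrl, viewer, close_job gives the robot as it stands. The module is installed in compiled form; this text tells all that it offers.
- The arm moves only by the tool step_arm, never from a script. Its argument "moves" is a list that holds one entry, the list of rows, each a list of 5 numbers: the shift along the world's x, y, z in cm, then the turn about the world's z in rad, then the finger opening in cm, from 0 to 8.76. In form: [[[tx, ty, tz, twist, grip], ...]]. A call has 1 to 10 rows; each row shifts and turns the commanded pose from where the row before left it; what a row does not reach is not made up. A row lasts 1/10 s, in which the tool goes at most 50 mm and 8.59 degrees, less where a joint would pass 70% of its speed; a pose out of reach is approached as far as the arm can. A call with a gripper value outside its range is refused whole. The fingers move at their own pace and stop on an object; the grip force is fixed at half the most. Time passes only in rows, so rows that do not move let the fingers close. It gives the time, the measured TCP pose, the force, the opening and the grip force at its end, in the units of the state.
- ctrl.get_obs(): the state, without advancing time (a new reading comes with each control period).
- viewer.snapshot(name): name is "scene" or "top"; returns (picture, depth): 480x640x3 uint8, blue, green, red; 480x640 float32, m along the optical axis (not along the pixel's ray), 0 where there is no reading.
- viewer.camera_info(name): a dict with "camera_matrix" (3x3 intrinsics, pixels), "k1" (the pictures are not rectified: a ray, as slopes to the right and down, at radius r is drawn at 1 + k1 r^2 times it, then the intrinsics apply), "eye" and "orientation" of the camera in the world. Camera axes: x right, y down, z forward; pixel columns grow to the right and rows downward; lengths in m; the calibration is good to about 2 mm. A picture is of the moment at which its call begins. camera_info takes no time and is no camera call.
- close_job(): hands the job in; it is judged then, once.
The state is a dict: "clock": time; "joint_pos": joint angles; "qvel": joint speeds; "tau": joint torques, N m; "tool_pos": TCP position; "orientation": TCP orientation; "force": force on the tool from outside, world axes, zero at the start; "moment": the same for the moment, N m; "opening": finger opening in m; "gripper_force": force on a finger pad.
Only numpy, scipy, OpenCV 4.12 (cv2) and the standard library are available. Lean on these libraries where they do the work, as an engineer would, in place of code of your own. Each camera call takes 0.05 s, during which the arm holds its last target. There are 200 camera calls.

### The job

Pull the retaining pin out of the hasp staple of the transit case and lay it in the small-parts tray, then lift the lid off and lay it flat, handle up, in the middle of the grey pad. Put every relay on the cart into the case, each one on the case floor, and swivel and tilt the tablet so that its camera lens looks straight at the middle of the case floor for the record picture. Leave the multimeter, the jar and the screwdriver alone.

Things in the scene. Friction and masses are not known exactly. Their poses are not given: they have to be found in the camera images.
- case_floor (a point): Middle of the inner floor of the grey transit case, an open-topped fixed box 140 (x) x 190 (y) x 66 mm high with 5 mm walls and floor (inside 130 x 180, 61 deep; this point is 5 mm above the cart top). Its x axis points away from the hasp side, z up.
- staple (a point): Middle of the eye (12 wide, 14 mm high) of the steel staple, an upright U fixed 16 mm out from the case's front (-x) wall; 70.5 mm above case_floor and 86 mm from it to the case's -x. Its top is 91 mm above the cart. The lid's slotted tab lies round it; the pin passes through the eye above the tab, along the case's x axis.
- pin_grip (a point): Middle of the round black grip (18 mm diameter, 24 long) of the loose pin (about 50 g). Its 7 mm shaft runs from the grip to pin_tip along this frame's +x. At the start the pin lies level through the staple, grip outside, 40 mm from the staple, 75.5 mm above the cart; it pulls out along its own -x with almost no force, tip clear after 45 mm.
- pin_tip (a point): Free end of the pin's shaft, 80 mm from pin_grip.
- lid_handle (a point): Middle of the handle bar (12 x 12, 90 mm long along y, a post at each end) of the loose 0.3 to 0.45 kg lid, 30 mm above its plate's top; z up. On the case it is 97 mm above case_floor; lying on a surface, 44 mm above it. With the pin out the lid comes straight up; 30 mm clears the staple.
- tray: Fixed bare steel tray for small parts, 150 (x) x 110 (y) x 22 mm high, 4 mm walls and floor; origin at the centre of its underside.
- pad: Fixed grey pad for the lid, 180 (x) x 220 (y) x 6 mm thick, origin at the centre of its underside.
- tablet_swivel (a joint): Swivel of the tablet's yoke on its fixed round foot (130 mm across), about the vertical through the tablet's middle; rad, grows counter-clockwise seen from above, -1.3 to 1.3, stiff with friction (0.25 Nm), stays where left.
- tablet_tilt (a joint): Tilt of the tablet in its yoke about the level line through its middle, 130 mm above the cart; rad, 0 upright, positive when the lens side looks down (top edge leans towards the lens side), -0.6 to 0.6, stiff with friction (0.25 Nm), stays where left.
- lens (a point): The round camera lens (32 mm rim) at the middle of the tablet's back, 7 mm out from the tilt and swivel axes. The lens looks along this frame's -x; y is level along the tablet's width, z points to its top edge. The tablet is 198 wide, 124 high, 14 thick; the yoke's arms stand beside its left and right edges and reach no higher than 140 mm.
- tablet_top (a point): Middle of the tablet's top edge, 62 mm from the tilt axis along the tablet's plane; free to be pinched across the 14 mm thickness (along this frame's x). Axes as the lens.
- lid: The lid; origin in the middle of its plate's underside, axes as lid_handle. Plate 140 (x) x 190 (y) x 6 mm; a block under it reaches 8 mm into the case with 4 mm play all round; a slotted steel tab stands out 34 mm at its -x edge.
- multimeter_c (a point): Yellow multimeter lying beyond the work, 170 x 85 x 36 mm; its middle. Leave alone.
- jar_c (a point): White screw-top jar, 60 mm across, 70 mm high; its middle. Leave alone.
- screwdriver_grip (a point): Screwdriver lying beyond the work; its handle. Leave alone.
- relay1_c (a point): Middle of a plug-in power relay, a white block 44 (x) x 28 (y) x 50 mm (z, upright) with black foot, about 120 g, standing loose on the cart; 3 or 4 of the four relays are there.
- relay2_c (a point): Middle of a plug-in power relay, a white block 44 (x) x 28 (y) x 50 mm (z, upright) with black foot, about 120 g, standing loose on the cart; 3 or 4 of the four relays are there.
- relay3_c (a point): Middle of a plug-in power relay, a white block 44 (x) x 28 (y) x 50 mm (z, upright) with black foot, about 120 g, standing loose on the cart; 3 or 4 of the four relays are there.
- relay4_c (a point): Middle of a plug-in power relay, a white block 44 (x) x 28 (y) x 50 mm (z, upright) with black foot, about 120 g, standing loose on the cart; 3 or 4 of the four relays are there.

How it is judged:
By the outcome, as a careful person would: the job done as asked, in the order asked, and still so for the second after the job is handed in, with the robot touching nothing.
Of relay1, relay2, relay3, relay4 only 3 to 4 are there at a start; the rules pass over those that are not, and their reading is None.
At some moment in a run one of relay1, relay2, relay3, relay4 may be knocked a few centimetres aside while the robot is not near it.
Once in a run the grip may slacken for a moment while it holds something.
It also fails if it takes over 210 s, if anything falls off the work surface, if the arm or the gripper's body presses on something with over 40 N, if the wrist force passes 120 N, or if a joint passes its speed limit or range.

## Working session

There is one attempt and no reset: what is moved stays moved. The work goes in short steps, Python scripts to look and compute and a tool call to move; the robot and the scene stay as the last step left them, time stands still between calls to the robot, and variables do not carry over. Pictures are saved under pics/ and viewed, at most 14 in all, crops included, and the job is handed in when it is done.

Besides the shell and the picture viewer there is one more tool, called after "Call:" as name([rows], argument=value, ...), one row to a line, values as JSON. step_arm: Moves the arm, as the interface text tells. Its arguments: {"type":"object","properties":{"moves":{"type":"array","items":{"type":"array","items":{"type":"array","items":{"type":"number"}}}}},"required":["moves"]}

```bash
mkdir -p pics
cat > h.py <<'E'
import numpy as np, cv2
from plant import ctrl, viewer
def cam(n):
    c=viewer.camera_info(n); return np.array(c["camera_matrix"]),c["k1"],np.array(c["eye"]),c["orientation"]
def R_of(o):
    o=np.array(o,float)
    if o.shape==(3,3): return o
    from scipy.spatial.transform import Rotation as R
    return R.from_euler('xyz',o,degrees=True).as_matrix()
def rays(n,uv):
    K,k1,e,o=cam(n); uv=np.atleast_2d(np.array(uv,float)).reshape(-1,2)
    p=cv2.undistortPoints(uv.reshape(-1,1,2),K,np.array([k1,0,0,0.])).reshape(-1,2)
    return e,np.c_[p,np.ones(len(p))]@R_of(o).T
def onplane(n,uv,z):
    e,d=rays(n,uv); return e+d*((z-e[2])/d[:,2])[:,None]
def atdepth(n,uv,dep):
    e,d=rays(n,uv); return e+d*np.asarray(dep).reshape(-1,1)
def cloud(n,dep):
    v,u=np.mgrid[0:480,0:640]
    return atdepth(n,np.c_[u.ravel(),v.ravel()],dep.ravel()).reshape(480,640,3)
def proj(n,P):
    K,k1,e,o=cam(n); q=(np.atleast_2d(P)-e)@R_of(o); s=q[:,:2]/q[:,2:]; s=s*(1+k1*(s**2).sum(1))[:,None]
    return s@np.diag([K[0,0],K[1,1]])+K[:2,2]
E
python3 - <<'E'
from h import *
for n in("scene","top"):
    im,d=viewer.snapshot(n); cv2.imwrite(f"pics/{n}0.png",im); np.save(f"{n}0.npy",d); print(viewer.camera_info(n))
print(ctrl.get_obs())
E
```

```text
{'camera_matrix': array([[578.7719478 ,   0.        , 327.54564209],
       [  0.        , 578.7719478 , 233.86415337],
       [  0.        ,   0.        ,   1.        ]]), 'k1': -0.14896548250038832, 'eye': array([1.20722268, 0.2564841 , 1.16175752]), 'orientation': array([-148.20454759,    0.28937923,  113.01396898])}
{'camera_matrix': array([[492.28432238,   0.        , 318.11002711],
       [  0.        , 492.28432238, 235.63833647],
       [  0.        ,   0.        ,   1.        ]]), 'k1': -0.0981272262083597, 'eye': array([ 3.74060854e-01, -9.05394370e-04,  1.20746463e+00]), 'orientation': array([-167.86214076,    0.33411083,  -91.55932781])}
{'clock': 0.1, 'joint_pos': array([-5.78638853e+01,  2.05881015e+01,  6.41109238e-01, -1.73563737e-02,
       -7.01361472e+01, -1.65069100e+01]), 'qvel': array([-0.02172959, -0.11927502,  0.10865953,  0.04439347, -0.08858736,
        0.02967582]), 'tau': array([-2.00600945e-03, -5.84162772e+01,  2.93751884e+01,  7.01561853e+00,
        1.01295396e-02, -5.31374019e-05]), 'tool_pos': array([ 0.18171577, -0.64964417,  0.22572473]), 'orientation': array([ 1.79915651e+02, -7.98000535e-03, -1.64376699e+02]), 'force': array([ 0.75927646,  0.09223087, -0.71141461]), 'moment': array([-0.08118236,  0.06704425, -0.03831537]), 'gripper_force': 0.0, 'opening': 0.08784932472841823}
```

View pics/scene0.png

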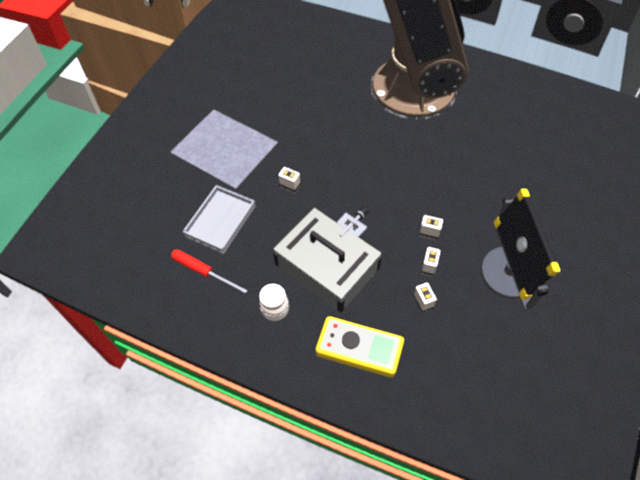

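View pics/top0.png

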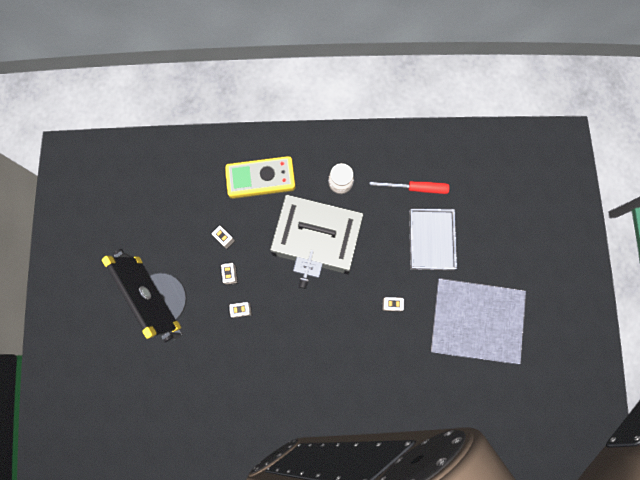

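The scene shows four relays: top view (222,237), (228,273), (239,310) and (394,304). The case is at (317,233) with its pin at (305,283), the tray at (433,239), the pad at (479,321) and the tablet lens at (145,293).

```bash
cat >> h.py <<'E'
def comps(mask,amin=60):
    n,l,s,c=cv2.connectedComponentsWithStats(mask.astype(np.uint8),connectivity=8)
    return [(l==i,s[i]) for i in range(1,n) if s[i,4]>=amin]
def rect(P):
    (cx,cy),(w,h),a=cv2.minAreaRect((P[:,:2]*1000).astype(np.float32))
    if w<h: w,h,a=h,w,a+90
    return np.round([cx,cy,w,h,(a+90)%180-90],1)   # mm, long-side direction deg
def relays(n,im,d):
    X=cloud(n,d); m=(X[...,2]>.040)&(X[...,2]<.062)&(d>0)&(im.min(2)>150)
    out=[]
    for k,s in comps(m,60):
        v,u=np.nonzero(k); c=cv2.findContours(k.astype(np.uint8),0,1)[0][0].reshape(-1,2)
        out.append((rect(onplane(n,c,.05)),[round(u.mean()),round(v.mean())],s[4]))
    return out
E
python3 - <<'E'
from h import *
np.set_printoptions(suppress=True,precision=4)
for n in("scene","top"):
    im=cv2.imread(f"pics/{n}0.png"); d=np.load(f"{n}0.npy"); X=cloud(n,d); Z=X[...,2]; ok=(d>0)&(X[...,0]>.2)&(X[...,0]<.95)&(abs(X[...,1])<.75)
    print(n,"floor z",np.median(Z[ok]))
    for r in relays(n,im,d): print("relay?",r)
    for nm,lo,hi,zp in(("lid",.064,.085,.072),("handle",.098,.118,.108),("tray",.012,.03,.022),("pad",.003,.0085,.006)):
        m=ok&(Z>lo)&(Z<hi)
        if nm in("lid","tray","pad"): m&=im.min(2)>90
        m=cv2.morphologyEx(m.astype(np.uint8),cv2.MORPH_CLOSE,np.ones((3,3)))
        for k,s in sorted(comps(m,80),key=lambda t:-t[1][4])[:4]:
            c=cv2.findContours(k.astype(np.uint8),0,1)[0][0].reshape(-1,2); print(nm,s[:5],rect(onplane(n,c,zp)),np.median(Z[k]))
    m=ok&(Z>.1)&(Z<.25)&((X[...,1]>.25))
    for k,s in comps(m,200): print("tab",s, X[k].mean(0),X[k].min(0),X[k].max(0))
E
```

```text
scene floor z 0.00045922064349945835
relay? (array([ 455.6, -170.3,   46.5,   30.5,   86.6]), [289, 175], np.int32(141))
relay? (array([453. , 190. ,  42.1,  31. , -83.9]), [432, 222], np.int32(164))
relay? (array([540.1, 217.3,  46.4,  26.2,   6.6]), [431, 257], np.int32(159))
relay? (array([631.7, 232.7,  45.4,  28.5,  45. ]), [425, 294], np.int32(188))
relay? (array([782. , -52.3,  56.8,  35.8, -51.9]), [275, 307], np.int32(133))
lid [ 273  208  108   91 5094] [600.8  11.2 201.1 192.8 -16.1] 0.07273912639381674
lid [260 284  25  24 483] [771.5 -60.6  53.6  50.3  25.2] 0.07047924951712248
handle [500 208  42  91 639] [492.6 385.  225.9  26.1  34.3] 0.1076744369596796
handle [310 230  35  27 254] [629.7   3.4  90.5  14.7  74. ] 0.10760973515031336
tray [ 482  247   37   50 1022] [505.7 366.2 127.5  64.7  32.6] 0.014134808753272887
tray [183 186  72  65 651] [ 615.5 -282.9  155.6  116.1   -2.4] 0.019803915407974104
tray [208 271  38  22 111] [ 759.8 -184.3  100.5    6.9   83.9] 0.016177370395930257
tray [261 304  28  16 100] [786.4 -49.5  58.2  27.5 -50.3] 0.021725422185209453
pad [ 
[... 932 characters left out ...]
04311846836
handle [126 254  49  82 424] [489.3 380.6 220.2  17.   32.1] 0.10769826538357552
handle [298 222  39  14 218] [628.3   1.3  89.1  13.1  74. ] 0.10843227012801837
tray [151 273  35  46 840] [501.4 358.6 123.   53.9  32.5] 0.014480971396939268
tray [410 209  47  61 492] [ 614.3 -283.4  152.5  114.1   -2.7] 0.020964083460338845
tray [369 182  78   8 231] [ 753.2 -230.5  195.8   10.    83.7] 0.02195590668764713
pad [ 431  278   95   86 6600] [ 409.8 -386.6  221.9  182.4   79.8] 0.006528196476381476
pad [ 409  208   48   62 2327] [ 617.7 -286.2  155.8  115.1   -2.3] 0.004817211918313635
tab [ 102  249   73   94 2664] [0.4796 0.3908 0.1547] [0.379  0.3189 0.1   ] [0.5866 0.4635 0.1962]
```

Run:
```python
import cv2
a=cv2.imread("pics/scene0.png")[160:330,240:570]; b=cv2.imread("pics/top0.png")[190:345,95:410]
import numpy as np
a=cv2.resize(a,(600,300)); b=cv2.resize(b,(600,295))
cv2.imwrite("pics/c0.png",np.vstack([a,b]))
```

```text
(no output)
```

View pics/c0.png

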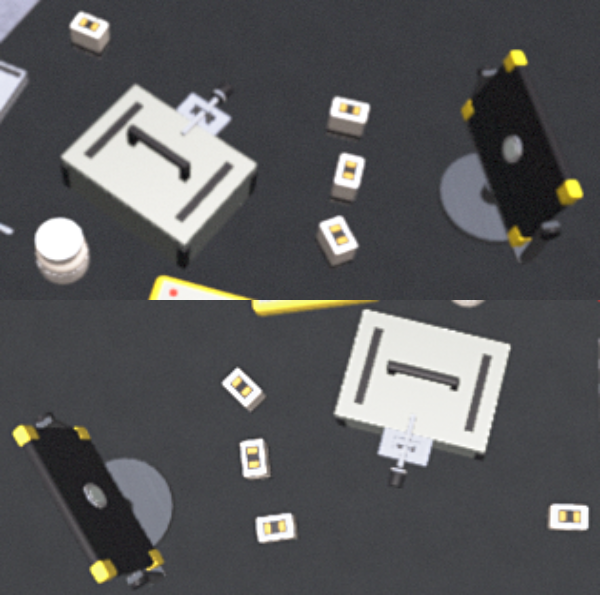

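The crops show the pin grip just off the hasp on the case axis at top pixel (304,283). The tablet leans back, with its lens facing the case side. Next I locate the pin and tablet more closely.

Run:
```python
from h import *
np.set_printoptions(suppress=True,precision=4)
for n in("scene","top"):
    im=cv2.imread(f"pics/{n}0.png"); d=np.load(f"{n}0.npy"); X=cloud(n,d); Z=X[...,2]
    near=(abs(X[...,0]-.53)<.07)&(abs(X[...,1]-.04)<.06)&(Z>.055)&(Z<.1)
    m=near&(im.max(2)<90)&(Z>.06)
    for k,s in comps(m,8): print(n,"grip",s,X[k].mean(0),X[k].max(0)); c=np.argwhere(k)[:,::-1]; print(rect(onplane(n,c,.0845)))
    T=(X[...,1]>.28)&(Z>.09)&(Z<.21)&(X[...,0]<.62)&(X[...,0]>.35)
    hsv=cv2.cvtColor(im,cv2.COLOR_BGR2HSV); lens=T&(im.min(2)>90)&(hsv[...,1]<60)
    for k,s in comps(lens,15): print("lens?",s,X[k].mean(0))
    y=(X[...,1]>.28)&(hsv[...,1]>120)&(im[...,2]>120)&(Z>.02)&(Z<.25)
    for k,s in comps(y,10): print("corner",s,X[k].mean(0),X[k][:,2].max())
    b=T&(im.max(2)<70); P=X[b]; P=P[(Z[b]>.1)]; c=P.mean(0); u,sv,vt=np.linalg.svd(P-c,full_matrices=False); print("plane",c,vt[2],sv)
```

```text
scene grip [360 206   8  10  44] [0.5029 0.0404 0.0823] [0.5127 0.0473 0.0881]
[504.8  41.3  23.4  13.3  50.5]
scene grip [356 213   7   5  12] [0.5175 0.0356 0.0786] [0.52   0.0423 0.0837]
[520.9  36.2  16.6   5.2  61.8]
lens? [505 199   8   4  20] [0.3936 0.3353 0.1393]
lens? [517 237  10  15 119] [0.4888 0.3874 0.1359]
lens? [539 285   9   5  29] [0.5737 0.4511 0.1396]
corner [517 189  12  11  85] [0.4013 0.3555 0.1867] 0.19737053549290418
corner [494 216   6  11  39] [0.4167 0.3277 0.0831] 0.09438574921117482
corner [547 261  13  14 126] [0.5541 0.4521 0.1857] 0.19539021898806774
corner [520 289  12  11  75] [0.5724 0.4272 0.0846] 0.09749043702059579
plane [0.4902 0.3965 0.1492] [ 0.5141 -0.8044  0.2978] [3.2137 1.5598 0.1621]
top grip [299 280   9   9  45] [0.5035 0.0363 0.0819] [0.5135 0.0463 0.0876]
[503.4  36.4  17.2  16.7  74.8]
lens? [114 251   8   6  27] [0.5745 0.4497 0.1401]
lens? [139 287  12  12  98] [0.4875 0.3853 0.1369]
lens? [161 332   9   8  35] [0.3928 0.3342 0.1401]
corner [102 256  13  11  65] [0.5526 0.4499 0.1865] 0.19454046770606537
corner [134 257   8   6  32] [0.5707 0.4234 0.0838] 0.09477877352692698
corner [172 321   9  11  46] [0.4153 0.3271 0.0853] 0.09667654501928524
corner [143 327  13  11  70] [0.4016 0.3527 0.1853] 0.19543252954785095
plane [0.4811 0.3886 0.1483] [-0.5108  0.8094 -0.2899] [2.658  1.2564 0.1112]
```

Call:
step_arm([
  [[1.7, 3.6, 0, -0.055, 5], [1.7, 3.6, 0, -0.055, 5], [1.7, 3.6, 0, -0.055, 5], [1.7, 3.6, 0, -0.055, 5], [1.7, 3.6, 0, -0.055, 5], [1.7, 3.6, 0, -0.055, 5], [1.7, 3.6, 0, -0.055, 5], [1.7, 3.6, 0, -0.055, 5], [1.7, 3.6, 0, -0.055, 5], [1.7, 3.6, 0, -0.055, 5]],
])

```text
clock: 1.1
tool_pos: [0.352, -0.2885, 0.2265]
orientation: [180.0, -0.0, 164.0]
force: [0.1, -0.4, 0.3]
opening: 0.0502
gripper_force: 0.0
```

Call:
step_arm([
  [[1.9, 4.0, 0, 0, 5], [1.9, 4.0, 0, 0, 5], [1.9, 4.0, 0, 0, 5], [1.9, 4.0, 0, 0, 5], [1.9, 4.0, 0, 0, 5], [1.9, 4.0, 0, 0, 5], [1.9, 4.0, 0, 0, 5], [1.9, 4.0, 0, 0, 5], [0.1, 0.65, 0, 0, 5], [0, 0, 0, 0, 5]],
])

```text
clock: 2.1
tool_pos: [0.5048, 0.0377, 0.2259]
orientation: [-180.0, -0.1, 164.2]
force: [-1.4, -0.1, -0.7]
opening: 0.0497
gripper_force: 0.0
```

Call:
step_arm([
  [[0, 0, -4, 0, 5], [0, 0, -4, 0, 5], [0, 0, -4, 0, 5], [0, 0, -2, 0, 5], [0, 0, -1, 0, 5], [0, 0, -1, 0, 5], [0, 0, 0, 0, 5], [0, 0, 0, 0, 0], [0, 0, 0, 0, 0], [0, 0, 0, 0, 0]],
])

```text
clock: 3.1
tool_pos: [0.5054, 0.0367, 0.0674]
orientation: [179.9, 0.1, 164.1]
force: [1.2, 0.7, -0.6]
opening: 0.0316
gripper_force: 0.0
```

Call:
step_arm([
  [[0, 0, 0, 0, 0], [0, 0, 0, 0, 0], [0, 0, 0, 0, 0], [0, 0, 0, 0, 0]],
])

```text
clock: 3.5
tool_pos: [0.505, 0.0366, 0.0667]
orientation: [180.0, 0.0, 164.1]
force: [0.1, 1.2, 1.4]
opening: 0.017
gripper_force: 30.0
```

Call:
step_arm([
  [[-0.48, 0.14, 0, 0, 0], [-0.96, 0.28, 0, 0, 0], [-0.96, 0.28, 0, 0, 0], [-0.96, 0.28, 0, 0, 0], [-0.96, 0.28, 0, 0, 0], [-0.96, 0.28, 0, 0, 0], [-0.96, 0.28, 0, 0, 0], [0, 0, 2, 0, 0], [0, 0, 3, 0, 0], [0, 0, 3, 0, 0]],
])

```text
clock: 4.5
tool_pos: [0.4412, 0.0546, 0.1471]
orientation: [-179.9, -0.1, 164.1]
force: [1.0, 0.6, 0.0]
opening: 0.0172
gripper_force: 30.0
```

Run:
```python
from h import *
im,d=viewer.snapshot("top"); s,_=viewer.snapshot("scene"); cv2.imwrite("pics/p1.png",np.hstack([cv2.resize(im[180:350,200:420],(440,340)),cv2.resize(s[130:300,250:430],(360,340))]))
```

```text
(no output)
```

View pics/p1.png

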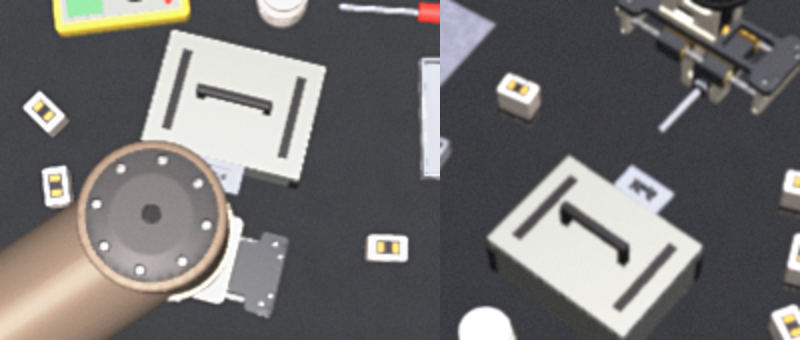

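The right-hand view shows the pin free of the staple, its shaft level in the grip. Next it goes to the tray.

Call:
step_arm([
  [[1.4, -3.4, 0, 0.03, 0], [1.4, -3.4, 0, 0.03, 0], [1.4, -3.4, 0, 0.03, 0], [1.4, -3.4, 0, 0.03, 0], [1.4, -3.4, 0, 0.03, 0], [1.4, -3.4, 0, 0.03, 0], [1.4, -3.4, 0, 0.03, 0], [1.4, -3.4, 0, 0.026, 0], [1.4, -3.3, 0, 0, 0], [1.4, -3.3, 0, 0, 0]],
])

```text
clock: 5.6
tool_pos: [0.5821, -0.2841, 0.1454]
orientation: [180.0, -0.1, 177.6]
force: [1.1, 0.1, -0.4]
opening: 0.0169
gripper_force: 30.0
```

Call:
step_arm([
  [[0, 0, 0, 0, 0], [0, 0, 0, 0, 0], [0, 0, -4, 0, 0], [0, 0, -4, 0, 0], [0, 0, -2, 0, 0], [0, 0, -1, 0, 0], [0, 0, -1, 0, 0]],
])

```text
clock: 6.3
tool_pos: [0.5826, -0.2825, 0.0264]
orientation: [-180.0, 0.0, 177.7]
force: [0.4, 0.2, -0.8]
opening: 0.0171
gripper_force: 30.0
```

Run:
```python
from h import *
s,_=viewer.snapshot("scene"); cv2.imwrite("pics/p2.png",cv2.resize(s[130:300,150:350],(600,510)))
```

```text
(no output)
```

View pics/p2.png

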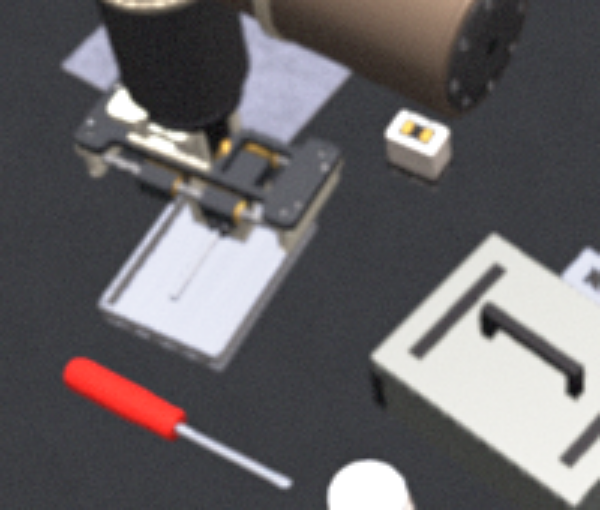

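The pin lies over the tray along its length. Now I lower it and let go.

Call:
step_arm([
  [[0, 0, -1, 0, 0], [0, 0, -0.5, 0, 0], [0, 0, -0.4, 0, 0], [0, 0, 0, 0, 0], [0, 0, 0, 0, 3.5], [0, 0, 0, 0, 3.5], [0, 0, 0, 0, 3.5], [0, 0, 1, 0, 3.5], [0, 0, 4, 0, 3.5], [0, 0, 4, 0, 3.5]],
])

```text
clock: 7.35
tool_pos: [0.5818, -0.2833, 0.0985]
orientation: [180.0, -0.1, 177.6]
force: [1.7, 0.3, -0.6]
opening: 0.0348
gripper_force: 0.0
```

Call:
step_arm([
  [[0, 2, 5, 0.14, 5], [0, 4, 3, 0.14, 5], [0, 4, 0, 0.14, 5], [0, 4, 0, 0.14, 5], [0.6, 4, 0, 0.14, 5], [0.6, 4, 0, 0.14, 5], [1, 4, 0, 0.14, 5], [1, 2, 0, 0.14, 5], [1, 0.5, 0, 0.07, 5], [0.4, 0, 0, 0, 5]],
])

```text
clock: 8.35
tool_pos: [0.6292, 0.0015, 0.1748]
orientation: [-179.9, 0.0, -114.0]
force: [-0.2, 0.2, -0.5]
opening: 0.0501
gripper_force: 0.0
```

Run:
```python
from h import *
np.set_printoptions(suppress=True,precision=4)
print(ctrl.get_obs()["joint_pos"])
for n in("scene","top"):
    im,d=viewer.snapshot(n); cv2.imwrite(f"pics/{n}3.png",im)
    X=cloud(n,d); m=(abs(X[...,0]-.61)<.07)&(abs(X[...,1]+.285)<.05)&(im.max(2)<110)&(d>0)
    for k,s in comps(m,10): print(n,s,X[k].mean(0))
    for r in relays(n,im,d): print(r)
```

```text
[ 17.889   18.3289  -9.5899   0.0122 -62.0225 -41.915 ]
scene [231 194  19   9  22] [ 0.543  -0.2623  0.0149]
scene [224 204   6   6  24] [ 0.5818 -0.2793  0.0218]
(array([ 454.8, -175.2,   36.3,   31. ,   84.1]), [286, 174], np.int32(97))
(array([453. , 190. ,  42.1,  31. , -83.9]), [432, 222], np.int32(166))
(array([540.1, 217.3,  46.4,  26.3,   6.6]), [431, 257], np.int32(158))
(array([631.7, 232.7,  45.4,  28.5,  45. ]), [425, 294], np.int32(189))
(array([782.5, -52.3,  56.3,  34.2, -54.4]), [275, 307], np.int32(130))
top [430 248   7   8  46] [ 0.582  -0.2813  0.0212]
(array([ 454.8, -170.8,   44.6,   28.4,   86.7]), [393, 304], np.int32(166))
```

Call:
step_arm([
  [[0, 0.1, -2, 0.14, 5], [0, 0, -3, 0, 5], [0, 0, -2, 0, 5], [0, 0, -1.5, 0, 5], [0, 0, -0.8, 0, 5], [0, 0, 0, 0, 5], [0, 0, 0, 0, 0], [0, 0, 0, 0, 0], [0, 0, 0, 0, 0], [0, 0, 0, 0, 0]],
])

```text
clock: 9.45
tool_pos: [0.6287, 0.0014, 0.0817]
orientation: [-179.9, 0.0, -106.2]
force: [-0.7, 0.3, -1.0]
opening: 0.0235
gripper_force: 0.0
```

Call:
step_arm([
  [[0, 0, 0, 0, 0], [0, 0, 0, 0, 0], [0, 0, 0, 0, 0], [0, 0, 0, 0, 0]],
])

```text
clock: 9.85
tool_pos: [0.6283, 0.0013, 0.0812]
orientation: [180.0, -0.0, -106.2]
force: [-2.2, 1.5, 3.7]
opening: 0.0118
gripper_force: 30.0
```

Call:
step_arm([
  [[0, 0, 0.5, 0, 0], [0, 0, 1, 0, 0], [0, 0, 1, 0, 0], [0, 0, 1, 0, 0], [0, 0, 1, 0, 0], [0, 0, 1, 0, 0], [0, 0, 1, 0, 0], [0, 0, 1, 0, 0], [0, 0, 1, 0, 0], [0, 0, 0.5, 0, 0]],
])

```text
clock: 10.85
tool_pos: [0.6289, 0.0013, 0.1724]
orientation: [-179.9, 0.0, -106.1]
force: [0.6, -0.2, -2.7]
opening: 0.0116
gripper_force: 30.0
```

Run:
```python
from h import *
s,_=viewer.snapshot("scene"); t,_=viewer.snapshot("top"); cv2.imwrite("pics/p4.png",np.hstack([cv2.resize(s[130:330,220:420],(400,400)),cv2.resize(t[150:350,220:420],(400,400))]))
```

```text
(no output)
```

View pics/p4.png

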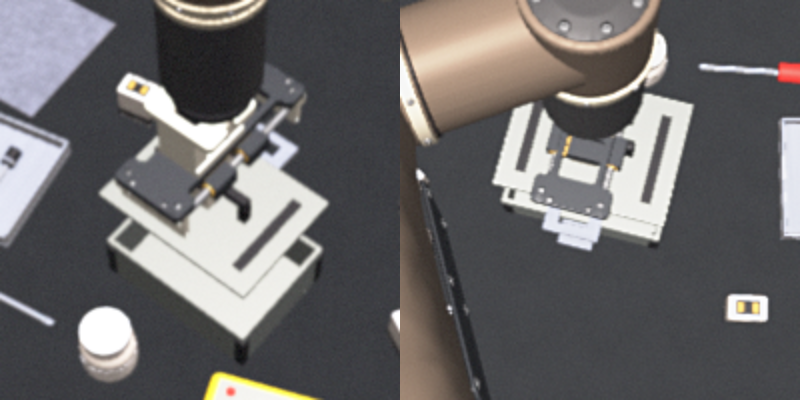

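The lid is level and clear of the case and staple. Next is the pad.

Call:
step_arm([
  [[-0.6, -1, 0, 0, 0], [-1.2, -2.1, 0, 0, 0], [-1.6, -2.8, 0, 0.015, 0], [-1.8, -3.2, 0, 0.015, 0], [-1.8, -3.2, 0, 0.015, 0], [-1.8, -3.2, 0, 0.015, 0], [-1.8, -3.2, 0, 0.015, 0], [-1.8, -3.2, 0, 0.015, 0], [-1.8, -3.2, 0, 0.015, 0], [-1.8, -3.2, 0, 0, 0]],
])

```text
clock: 11.95
tool_pos: [0.4659, -0.2835, 0.1707]
orientation: [180.0, 0.0, -100.1]
force: [1.0, 0.4, -3.0]
opening: 0.0117
gripper_force: 30.0
```

Call:
step_arm([
  [[-1.8, -3.2, 0, 0, 0], [-1.8, -3.2, 0, 0, 0], [-1.4, -2.5, 0, 0, 0], [-1, -1.5, 0, 0, 0], [0, 0, 0, 0, 0], [0, 0, 0, 0, 0]],
])

```text
clock: 12.55
tool_pos: [0.4069, -0.3862, 0.1706]
orientation: [179.9, 0.0, -100.3]
force: [0.6, -0.2, -2.9]
opening: 0.0115
gripper_force: 30.0
```

Run:
```python
from h import *
s,_=viewer.snapshot("scene"); t,_=viewer.snapshot("top"); cv2.imwrite("pics/p5.png",np.hstack([cv2.resize(s[70:270,120:320],(400,400)),cv2.resize(t[220:420,360:560],(400,400))]))
```

```text
(no output)
```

View pics/p5.png

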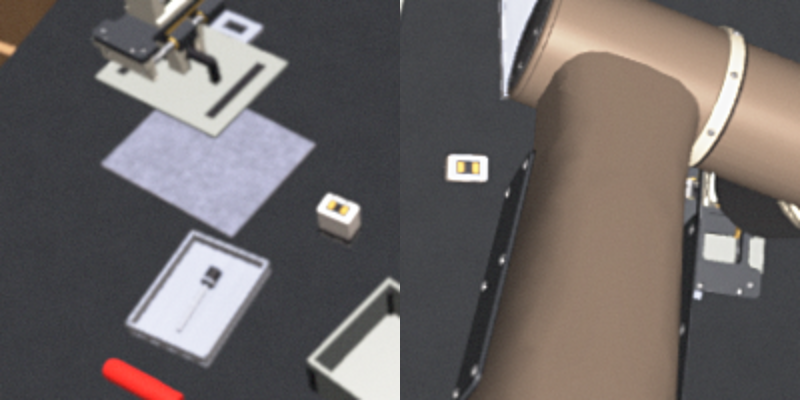

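The lid hangs level over the pad, and the pin lies in the tray. Now I lower it.

Call:
step_arm([
  [[0.2, 0, -2, 0, 0], [0, 0, -3, 0, 0], [0, 0, -3, 0, 0], [0, 0, -2.5, 0, 0], [0, 0, -1.5, 0, 0], [0, 0, -1, 0, 0], [0, 0, -0.5, 0, 0], [0, 0, -0.3, 0, 0], [0, 0, -0.2, 0, 0], [0, 0, 0, 0, 0]],
])

```text
clock: 13.65
tool_pos: [0.411, -0.386, 0.0317]
orientation: [-179.9, -0.0, -100.1]
force: [-0.0, 0.1, -2.0]
opening: 0.0117
gripper_force: 30.0
```

Call:
step_arm([
  [[0, 0, -0.1, 0, 0], [0, 0, -0.1, 0, 0], [0, 0, -0.1, 0, 0], [0, 0, 0, 0, 0], [0, 0, 0, 0, 3.5], [0, 0, 0, 0, 3.5], [0, 0, 0, 0, 3.5], [0, 0, 1, 0, 3.5], [0, 0, 3, 0, 3.5], [0, 0, 4, 0, 3.5]],
])

```text
clock: 14.65
tool_pos: [0.4092, -0.3852, 0.1077]
orientation: [179.8, 0.1, -100.2]
force: [0.8, -0.9, -0.4]
opening: 0.0347
gripper_force: 0.0
```

Call:
step_arm([
  [[0.5, 2, 4, 0, 6], [0.5, 4, 3, 0, 6], [0.6, 4, 0, 0.05, 6], [0.6, 4, 0, 0.05, 6], [0.6, 4, 0, 0, 6]],
])

```text
clock: 15.15
tool_pos: [0.4384, -0.2046, 0.179]
orientation: [-179.9, -0.0, -94.3]
force: [0.8, 0.0, 0.3]
opening: 0.0594
gripper_force: 0.0
```

```bash
cat > look.py <<'E'
from h import *
import sys
np.set_printoptions(suppress=True,precision=4)
o=ctrl.get_obs(); print(o["clock"],o["joint_pos"],o["tool_pos"],o["orientation"])
for n in("scene","top"):
    im,d=viewer.snapshot(n); cv2.imwrite(f"pics/{n}_{sys.argv[1]}.png",im); np.save(f"{n}.npy",d)
    X=cloud(n,d); Z=X[...,2]
    for r in relays(n,im,d): print(n,r)
    m=(abs(X[...,0]-.41)<.18)&(abs(X[...,1]+.386)<.18)&(Z>.012)&(Z<.03)&(im.min(2)>120)
    for k,s in comps(m,200):
        c=cv2.findContours(k.astype(np.uint8),0,1)[0][0].reshape(-1,2); print("lid",rect(onplane(n,c,.020)),np.median(Z[k]),Z[k].std())
    m=(abs(X[...,0]-.41)<.08)&(abs(X[...,1]+.386)<.08)&(Z>.04)&(Z<.07)
    for k,s in comps(m,50): print("lidhandle",rect(onplane(n,np.argwhere(k)[:,::-1],.056)),np.median(Z[k]))
E
python3 look.py a
```

```text
15.15 [ -1.6632   4.5625 -26.8328   0.0059 -58.5129  -2.6806] [ 0.4384 -0.2046  0.179 ] [-179.9081   -0.0008  -94.3407]
scene (array([ 455.6, -170.3,   46.5,   30.5,   86.6]), [289, 175], np.int32(138))
scene (array([453. , 190. ,  42.1,  31. , -83.9]), [432, 222], np.int32(162))
scene (array([543.4,  28.2,  39.9,  17.7,  74.1]), [352, 230], np.int32(93))
scene (array([540.1, 217.3,  46.4,  26.3,   6.6]), [431, 257], np.int32(161))
scene (array([631.7, 232.7,  45.4,  28.5,  45. ]), [425, 294], np.int32(189))
scene (array([782.6, -52.5,  56.7,  34.2, -54.4]), [275, 307], np.int32(130))
lid [ 409.9 -383.2  193.4  151.8   80.9] 0.020355473972628713 0.002609156080241368
lidhandle [ 415.7 -379.3   99.4   21.4   81. ] 0.05499177739801686
top (array([788.3, 192.5,  47.6,  42.1, -89.1]), [237, 173], np.int32(85))
top (array([755.5, -61.1,  54.4,  28.5,  88.4]), [340, 184], np.int32(92))
top (array([629.6, 231.9,  44.6,  27.3,  44.3]), [222, 236], np.int32(146))
top (array([538.9, 216. ,  45.3,  29.3,   7. ]), [228, 273], np.int32(163))
top (array([451.5, 188.4,  45.4,  28.8, -83.2]), [239, 310], np.int32(171))
lid [ 369.9 -400.9  218.1  119.   -73.8] 0.020511688488881075 0.0022944825379360764
```

The lid lies centred and level on the pad. Now the right-hand relay.

Call:
step_arm([
  [[0.8, 1.7, -2, 0.02, 6], [0.86, 1.7, -4, 0, 6], [0, 0, -4, 0, 6], [0, 0, -3, 0, 6], [0, 0, -2, 0, 6], [0, 0, -1.1, 0, 6], [0, 0, 0, 0, 6], [0, 0, 0, 0, 0], [0, 0, 0, 0, 0], [0, 0, 0, 0, 0]],
])

```text
clock: 16.25
tool_pos: [0.4558, -0.172, 0.018]
orientation: [-179.9, 0.0, -93.3]
force: [-0.2, 0.6, 0.4]
opening: 0.0413
gripper_force: 0.0
```

Call:
step_arm([
  [[0, 0, 0, 0, 0], [0, 0, 0, 0, 0], [0, 0, 0, 0, 0]],
])

```text
clock: 16.55
tool_pos: [0.4552, -0.172, 0.0174]
orientation: [-180.0, -0.0, -93.3]
force: [-1.9, 1.1, 6.5]
opening: 0.028
gripper_force: 29.8
```

Call:
step_arm([
  [[0, 0, 2, 0, 0], [0, 0, 4, 0, 0], [0, 0, 4, 0, 0], [0, 0, 3, 0.1, 0], [2.5, 1.6, 0, 0.14, 0], [2.5, 1.6, 0, 0.14, 0], [2.5, 1.6, 0, 0.14, 0], [2.5, 1.6, 0, 0.14, 0], [2.5, 1.6, 0, 0.14, 0], [2.5, 1.6, 0, 0.14, 0]],
])

```text
clock: 17.55
tool_pos: [0.6056, -0.0752, 0.1464]
orientation: [180.0, 0.0, -39.1]
force: [0.7, -0.3, -1.6]
opening: 0.0277
gripper_force: 29.8
```

Call:
step_arm([
  [[2.4, 1.6, 0, 0.14, 0], [2.0, 1.2, 0, 0.14, 0], [0, 0, 0, 0.129, 0], [0, 0, 0, 0, 0]],
])

```text
clock: 17.95
tool_pos: [0.6489, -0.0474, 0.1458]
orientation: [180.0, 0.1, -15.8]
force: [-0.9, -0.1, -1.7]
opening: 0.0283
gripper_force: 29.8
```

Run:
```python
from h import *
np.set_printoptions(suppress=True,precision=4)
s,d=viewer.snapshot("scene"); t,_=viewer.snapshot("top"); cv2.imwrite("pics/p6.png",np.hstack([cv2.resize(s[130:330,220:420],(400,400)),cv2.resize(t[150:350,220:420],(400,400))]))
```

```text
(no output)
```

View pics/p6.png

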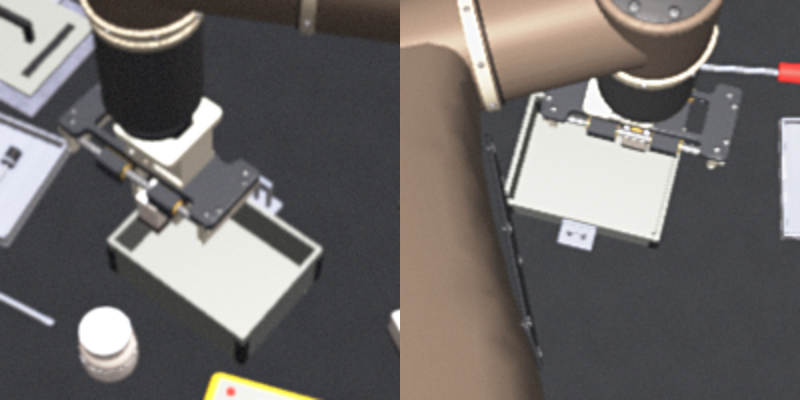

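The relay is over the slot with the case clear below. Down it goes.

Call:
step_arm([
  [[0, 0, -3, 0, 0], [0, 0, -3, 0, 0], [0, 0, -2.5, 0, 0], [0, 0, -2, 0, 0], [0, 0, -1.2, 0, 0], [0, 0, -0.5, 0, 0], [0, 0, 0, 0, 0], [0, 0, 0, 0, 4.2], [0, 0, 0, 0, 4.2], [0, 0, 0, 0, 4.2]],
])

```text
clock: 19.05
tool_pos: [0.6497, -0.0478, 0.026]
orientation: [-180.0, -0.1, -16.0]
force: [-0.0, 0.2, 0.4]
opening: 0.041
gripper_force: 0.0
```

Call:
step_arm([
  [[0, 0, 1, 0, 4.2], [0, 0, 4, 0, 4.2], [0, 0, 4, 0, 4.2], [0, 0, 4, 0, 6], [-2, 3, 3, 0.1, 6], [-3, 4, 0, 0.14, 6], [-3, 4, 0, 0.14, 6], [-3, 4, 0, 0, 6], [-3, 4, 0, 0, 6], [-3, 3, 0, 0, 6]],
])

```text
clock: 20.05
tool_pos: [0.4779, 0.1739, 0.1861]
orientation: [-179.9, -0.1, 5.8]
force: [-0.7, 0.4, -0.1]
opening: 0.0601
gripper_force: 0.0
```

```bash
python3 look.py b
```

```text
20.05 [ 42.1574   6.5839 -23.4866   0.0145 -59.8093  53.6707] [0.4779 0.1739 0.1861] [-179.9389   -0.1042    5.8353]
scene (array([453. , 190. ,  42.1,  31. , -83.9]), [432, 222], np.int32(163))
scene (array([543.4,  28.2,  39.9,  17.7,  74.1]), [352, 230], np.int32(93))
scene (array([651. , -47.3,  49. ,  31.9, -17.1]), [302, 256], np.int32(191))
scene (array([540.1, 217.3,  46.4,  26.2,   6.6]), [431, 257], np.int32(160))
scene (array([631.8, 232.6,  45.4,  28.6,  45. ]), [425, 294], np.int32(191))
scene (array([782.7, -50.3,  56.8,  34.8, -47.2]), [275, 307], np.int32(127))
lid [ 394.  -381.5  196.1  179.7   80.6] 0.02030121295600995 0.002595344047566204
lidhandle [ 415.4 -379.4   99.3   20.5   80.1] 0.054762159347769734
top (array([755.3, -59.3,  55.9,  31.7,  80.2]), [340, 184], np.int32(93))
top (array([651.3, -48.9,  47.6,  28. , -16.7]), [338, 224], np.int32(159))
top (array([629.6, 231.9,  44.6,  27.3,  44.3]), [222, 236], np.int32(145))
top (array([549.2,  24.1,  39.4,  30.2,  74.3]), [308, 267], np.int32(180))
top (array([448.9, 188.1,  45. ,  24.1, -87.3]), [239, 312], np.int32(122))
lid [ 396.5 -381.6  192.1  175.1   79.2] 0.020573931061987683 0.0023226038196826216
lidhandle [ 412.3 -382.8   91.4   12.8   78.9] 0.05605227003105617
```

Call:
step_arm([
  [[-0.6, 0.5, 0, -0.149, 6], [-0.6, 0.5, 0, -0.149, 6], [-0.6, 0.5, 0, -0.149, 6], [-0.7, 0, 0, -0.149, 6], [0, 0, 0, -0.149, 6], [0, 0, 0, -0.149, 6], [0, 0, 0, -0.149, 6], [0, 0, 0, -0.149, 6], [0, 0, -2, -0.149, 6], [0, 0, -2, -0.149, 6]],
])

```text
clock: 21.15
tool_pos: [0.4549, 0.1872, 0.1458]
orientation: [-179.9, 0.1, -79.9]
force: [0.6, -0.8, 0.4]
opening: 0.0602
gripper_force: 0.0
```

Call:
step_arm([
  [[0, 0, -3, -0.069, 6], [0, 0, -4, 0, 6], [0, 0, -3, 0, 6], [0, 0, -1.8, 0, 6], [0, 0, -1, 0, 6], [0, 0, 0, 0, 6], [0, 0, 0, 0, 0], [0, 0, 0, 0, 0], [0, 0, 0, 0, 0], [0, 0, 0, 0, 0]],
])

```text
clock: 22.15
tool_pos: [0.4544, 0.1874, 0.0176]
orientation: [-179.9, 0.1, -83.5]
force: [-0.0, 0.2, -0.2]
opening: 0.0337
gripper_force: 0.0
```

Call:
step_arm([
  [[0, 0, 0, 0, 0], [0, 0, 0, 0, 0], [0, 0, 0, 0, 0]],
])

```text
clock: 22.45
tool_pos: [0.4541, 0.1872, 0.0173]
orientation: [-180.0, 0.0, -83.5]
force: [-2.8, 0.0, 6.1]
opening: 0.0281
gripper_force: 30.0
```

Call:
step_arm([
  [[0, 0, 2, 0, 0], [0, 0, 4, 0, 0], [0, 0, 4, 0, 0], [1.2, -0.7, 3, 0.118, 0], [2.5, -1.8, 0, 0.14, 0], [2.5, -1.8, 0, 0.14, 0], [2.5, -1.8, 0, 0.14, 0], [2.5, -1.8, 0, 0.14, 0], [2.5, -1.8, 0, 0.14, 0], [2.5, -1.8, 0, 0.14, 0]],
])

```text
clock: 23.45
tool_pos: [0.6167, 0.0711, 0.1465]
orientation: [180.0, 0.0, -28.3]
force: [0.3, 0.9, 0.3]
opening: 0.0279
gripper_force: 30.0
```

Call:
step_arm([
  [[2.5, -1.8, 0, 0.11, 0], [2, -1.4, 0, 0.11, 0], [1.15, -0.57, 0, 0, 0], [0, 0, 0, 0, 0], [0, 0, 0, 0, 0]],
])

```text
clock: 23.95
tool_pos: [0.6719, 0.0345, 0.1463]
orientation: [180.0, 0.1, -16.2]
force: [-1.4, 0.5, -0.3]
opening: 0.0279
gripper_force: 30.0
```

Call:
step_arm([
  [[0, 0, -3, 0, 0], [0, 0, -3, 0, 0], [0, 0, -2.5, 0, 0], [0, 0, -2, 0, 0], [0, 0, -1.2, 0, 0], [0, 0, -0.6, 0, 0], [0, 0, 0, 0, 0], [0, 0, 0, 0, 4.2], [0, 0, 0, 0, 4.2], [0, 0, 0, 0, 4.2]],
])

```text
clock: 24.95
tool_pos: [0.6731, 0.0345, 0.025]
orientation: [-179.9, -0.1, -16.0]
force: [-0.9, -0.7, 0.0]
opening: 0.0411
gripper_force: 0.0
```

Call:
step_arm([
  [[0, 0, 1, 0, 4.2], [0, 0, 4, 0, 4.2], [0, 0, 4, 0, 4.2], [0, 0, 4, 0, 6], [-1, 2, 3, 0.08, 6], [-2, 3, 0, 0.08, 6], [-2, 3, 0, 0.08, 6], [-2, 3, 0, 0.08, 6], [-2, 3, 0, 0.08, 6], [-2, 3, 0, 0, 6]],
])

```text
clock: 25.95
tool_pos: [0.5618, 0.2054, 0.1852]
orientation: [-180.0, -0.1, 7.0]
force: [0.2, 0.3, 0.3]
opening: 0.06
gripper_force: 0.0
```

```bash
python3 look.py c
```

```text
25.95 [ 38.7913  15.0338 -12.8228   0.0098 -62.0543  58.2401] [0.5618 0.2054 0.1852] [-179.9605   -0.0803    7.036 ]
scene (array([544.1,  28. ,  39.9,  19.2,  74.1]), [352, 230], np.int32(94))
scene (array([651.3, -47.4,  49.6,  31.9, -17.1]), [302, 256], np.int32(194))
scene (array([540.1, 217.3,  46.4,  26.3,   6.6]), [431, 257], np.int32(160))
scene (array([669.4,  35.5,  47. ,  30.9, -18.5]), [334, 276], np.int32(203))
scene (array([631.7, 232.7,  45.4,  28.5,  45. ]), [425, 294], np.int32(190))
scene (array([782.5, -52.3,  56.3,  34.2, -54.4]), [275, 307], np.int32(126))
lid [ 393.8 -380.7  196.4  178.6   80. ] 0.02037118168480856 0.002594181120230525
lidhandle [ 415.6 -378.3  101.6   20.5   80.1] 0.05453230788796071
top (array([755.9, -59.3,  55.5,  30.6,  80.2]), [340, 184], np.int32(99))
top (array([671. ,  35.2,  47.8,  28.3, -16.2]), [303, 217], np.int32(156))
top (array([651.2, -48.8,  47.7,  28.1, -16.1]), [338, 224], np.int32(157))
top (array([549.5,  25.2,  42.5,  30.8,  73.3]), [309, 267], np.int32(184))
top (array([539.3, 216.1,  44.7,  29. ,   7. ]), [228, 273], np.int32(155))
lid [ 397.2 -381.7  192.6  176.9   79.7] 0.02058320036648631 0.002280909983582459
lidhandle [ 412.3 -382.8   91.4   12.8   78.9] 0.05594058895718168
```

Call:
step_arm([
  [[-1.1, 0.6, -2, 0, 6], [-1.1, 0.5, -4, 0, 6], [0, 0, -4, 0, 6], [0, 0, -4, 0, 6], [0, 0, -1.8, 0, 6], [0, 0, -0.9, 0, 6], [0, 0, 0, 0, 6], [0, 0, 0, 0, 0], [0, 0, 0, 0, 0], [0, 0, 0, 0, 0]],
])

```text
clock: 27.05
tool_pos: [0.5412, 0.2158, 0.0181]
orientation: [-179.9, -0.1, 6.9]
force: [-0.2, -0.3, 0.1]
opening: 0.0416
gripper_force: 0.0
```

Call:
step_arm([
  [[0, 0, 0, 0, 0], [0, 0, 0, 0, 0], [0, 0, 0, 0, 0], [0, 0, 0, 0, 0]],
])

```text
clock: 27.45
tool_pos: [0.5408, 0.2157, 0.0175]
orientation: [-180.0, -0.0, 6.9]
force: [-1.3, 0.5, 5.7]
opening: 0.028
gripper_force: 30.0
```

Call:
step_arm([
  [[0, 0, 2, 0, 0], [0, 0, 4, 0, 0], [0, 0, 4, 0, 0], [0.5, -1, 3, -0.05, 0], [1, -2.4, 0, -0.06, 0], [1, -2.4, 0, -0.06, 0], [1, -2.4, 0, -0.06, 0], [1, -2.4, 0, -0.06, 0], [1, -2.4, 0, -0.06, 0], [1, -2.4, 0, -0.05, 0]],
])

```text
clock: 28.45
tool_pos: [0.6053, 0.0602, 0.1463]
orientation: [180.0, 0.1, -16.2]
force: [-0.7, 1.1, -2.4]
opening: 0.0277
gripper_force: 30.0
```

Call:
step_arm([
  [[0.65, -1, 0, 0, 0], [0, 0, 0, 0, 0], [0, 0, 0, 0, 0]],
])

```text
clock: 28.75
tool_pos: [0.6117, 0.0515, 0.1464]
orientation: [180.0, 0.0, -16.0]
force: [0.0, -0.6, -1.6]
opening: 0.0277
gripper_force: 30.0
```

Call:
step_arm([
  [[0, 0, -3, 0, 0], [0, 0, -3, 0, 0], [0, 0, -2.5, 0, 0], [0, 0, -2, 0, 0], [0, 0, -1.2, 0, 0], [0, 0, -0.6, 0, 0], [0, 0, 0, 0, 0], [0, 0, 0, 0, 4.2], [0, 0, 0, 0, 4.2], [0, 0, 0, 0, 4.2]],
])

```text
clock: 29.75
tool_pos: [0.6126, 0.0515, 0.0248]
orientation: [-179.9, -0.1, -16.0]
force: [-0.6, -0.5, -0.1]
opening: 0.0413
gripper_force: 0.0
```

Call:
step_arm([
  [[0, 0, 1, 0, 4.2], [0, 0, 4, 0, 4.2], [0, 0, 4, 0, 4.2], [0, 0, 4, 0.14, 6], [0.2, 2, 3, 0.14, 6], [0.3, 3, 0, 0.14, 6], [0.3, 3, 0, 0.14, 6], [0.3, 3, 0, 0.14, 6], [0.3, 3, 0, 0.14, 6], [0.2, 3, 0, 0.14, 6]],
])

```text
clock: 30.75
tool_pos: [0.6281, 0.2224, 0.1851]
orientation: [180.0, -0.1, 40.4]
force: [0.4, 0.1, -0.4]
opening: 0.06
gripper_force: 0.0
```

```bash
python3 look.py d
```

```text
30.75 [ 36.2352  21.2203  -3.8515   0.0083 -64.8623  94.2058] [0.6281 0.2224 0.1851] [179.9876  -0.0652  40.4445]
scene (array([545.1,  27.7,  39.9,  21.3,  74.1]), [352, 230], np.int32(94))
scene (array([649.6, -47.6,  47.3,  31.7, -15.1]), [302, 256], np.int32(192))
scene (array([609.6,  52.7,  46.9,  30.9, -14.8]), [351, 257], np.int32(194))
scene (array([669.4,  35.5,  47. ,  30.9, -18.5]), [333, 276], np.int32(202))
scene (array([631.7, 232.7,  45.4,  28.5,  45. ]), [425, 294], np.int32(189))
scene (array([782.2, -52.5,  55.4,  35.8, -51.9]), [275, 308], np.int32(124))
lid [ 394.  -380.1  194.6  178.9   80.1] 0.020379717909422945 0.0025815814294631594
lidhandle [ 415.8 -379.4   99.6   20.8   79.2] 0.05514284468262476
top (array([755.7, -60.1,  55.7,  33.3,  82.9]), [340, 184], np.int32(104))
top (array([671.3,  35.1,  47.2,  28.3, -16.2]), [303, 217], np.int32(153))
top (array([651.3, -48.9,  47.6,  28. , -16.7]), [338, 224], np.int32(157))
top (array([629.6, 231.9,  44.6,  27.3,  44.3]), [222, 236], np.int32(146))
top (array([611.5,  51.3,  45.6,  28.8, -15.9]), [297, 241], np.int32(158))
top (array([550.4,  25. ,  42.4,  32.6,  73.1]), [309, 267], np.int32(183))
lid [ 396.3 -382.7  194.3  175.1   79.2] 0.02050758348757742 0.0022807859845592883
lidhandle [ 412.5 -382.1   92.9   12.8   78.9] 0.05627045691078569
```

Call:
step_arm([
  [[0.1, 0.5, -2, 0.073, 6], [0.15, 0.5, -4, 0, 6], [0, 0, -4, 0, 6], [0, 0, -4, 0, 6], [0, 0, -1.8, 0, 6], [0, 0, -0.9, 0, 6], [0, 0, 0, 0, 6], [0, 0, 0, 0, 0], [0, 0, 0, 0, 0], [0, 0, 0, 0, 0]],
])

```text
clock: 31.85
tool_pos: [0.6313, 0.2318, 0.0184]
orientation: [180.0, -0.1, 44.3]
force: [-0.3, 0.3, 0.1]
opening: 0.0414
gripper_force: 0.0
```

Call:
step_arm([
  [[0, 0, 0, 0, 0], [0, 0, 0, 0, 0], [0, 0, 0, 0, 0], [0, 0, 0, 0, 0]],
])

```text
clock: 32.25
tool_pos: [0.6308, 0.2316, 0.0175]
orientation: [180.0, -0.0, 44.3]
force: [-2.0, 0.4, 5.4]
opening: 0.0279
gripper_force: 30.0
```

Call:
step_arm([
  [[0, 0, 2, 0, 0], [0, 0, 4, 0, 0], [0, 0, 4, -0.05, 0], [-0.2, -1, 3, -0.1, 0], [-0.5, -3, 0, -0.13, 0], [-0.5, -3, 0, -0.13, 0], [-0.5, -3, 0, -0.13, 0], [-0.5, -3, 0, -0.13, 0], [-0.5, -3, 0, -0.13, 0], [-0.5, -3, 0, -0.13, 0]],
])

```text
clock: 33.25
tool_pos: [0.5979, 0.0401, 0.1465]
orientation: [180.0, 0.0, -9.3]
force: [-0.3, -0.2, 0.2]
opening: 0.028
gripper_force: 30.0
```

Call:
step_arm([
  [[-0.5, -3, 0, -0.122, 0], [-0.5, -3, 0, 0, 0], [-0.05, -1.25, 0, 0, 0], [0, 0, 0, 0, 0], [0, 0, 0, 0, 0]],
])

```text
clock: 33.75
tool_pos: [0.5881, -0.0311, 0.1467]
orientation: [-180.0, 0.0, -16.0]
force: [1.0, -0.0, -1.2]
opening: 0.028
gripper_force: 30.0
```

Call:
step_arm([
  [[0, 0, -3, 0, 0], [0, 0, -3, 0, 0], [0, 0, -2.5, 0, 0], [0, 0, -2, 0, 0], [0, 0, -1.2, 0, 0], [0, 0, -0.6, 0, 0], [0, 0, 0, 0, 0], [0, 0, 0, 0, 4.2], [0, 0, 0, 0, 4.2], [0, 0, 0, 0, 4.2]],
])

```text
clock: 34.75
tool_pos: [0.5885, -0.031, 0.0246]
orientation: [-180.0, -0.1, -16.0]
force: [-0.7, 0.3, 0.4]
opening: 0.0412
gripper_force: 0.0
```

Call:
step_arm([
  [[0, 0, 1, 0, 4.2], [0, 0, 4, 0, 4.2], [0, 0, 4, 0, 4.2], [0, 0, 4, 0, 5], [0, 2, 5, 0, 5], [-1, 4, 2, 0, 5], [-1, 4, 0, 0, 5], [-1, 4, 0, 0, 5], [-1, 4, 0, 0, 5], [-1, 4, 0, 0, 5]],
])

```text
clock: 35.75
tool_pos: [0.5374, 0.1888, 0.2217]
orientation: [-179.9, -0.1, -16.0]
force: [1.0, -0.6, 0.5]
opening: 0.0501
gripper_force: 0.0
```

```bash
python3 look.py e
python3 - <<'E'
from h import *
a=cv2.imread("pics/scene_e.png"); b=cv2.imread("pics/top_e.png")
cv2.imwrite("pics/e.png",np.hstack([cv2.resize(a[150:350,210:410],(400,400)),cv2.resize(b[150:350,220:420],(400,400))]))
# rim of case: z .055-.072
for n,im in(("scene",a),("top",b)):
    d=np.load(n+".npy"); X=cloud(n,d); m=(abs(X[...,0]-.63)<.13)&(abs(X[...,1])<.13)&(X[...,2]>.058)&(X[...,2]<.074)&(im.min(2)>120)
    # keep points belonging to the rim box, excluding staple
    C=np.array([.629,.0023]); ex=np.array([.961,-.2756]); ey=np.array([.2756,.961]); q=(onplane(n,np.argwhere(m)[:,::-1],.066)[:,:2]-C); px,py=q@ex*1000,q@ey*1000
    k=(px>-80)&(px<85)&(abs(py)<110); print(n,k.sum(),np.percentile(px[k],[0,1,99,100]),np.percentile(py[k],[0,1,99,100]))
    k2=k&(py<-75); print("edges", [np.median(v) for v in (px[k&(px>55)&(abs(py)<70)],px[k&(px<-55)&(abs(py)<70)],py[k&(py>82)],py[k&(py<-82)]) if len(v)])
E
```

```text
35.75 [ 39.0412  10.8059 -13.3923   0.0083 -65.7098  34.973 ] [0.5374 0.1888 0.2217] [-179.9291   -0.0589  -15.9824]
scene (array([545.1,  27.7,  39.9,  21.2,  74.1]), [352, 230], np.int32(93))
scene (array([587.4, -30.6,  47.8,  31. , -15.3]), [320, 236], np.int32(184))
scene (array([649.5, -47.7,  46.2,  30.6, -17.6]), [302, 256], np.int32(189))
scene (array([609.6,  52.7,  46.9,  30.9, -14.8]), [351, 257], np.int32(195))
scene (array([669.4,  35.5,  47. ,  30.9, -18.5]), [334, 276], np.int32(206))
scene (array([782.7, -51. ,  56.9,  36.2, -49.6]), [275, 307], np.int32(128))
lid [ 393.7 -380.6  196.5  178.5   79.9] 0.02051771165192129 0.0025756971029571416
lidhandle [ 415.2 -379.3   99.5   19.6   79.1] 0.054556598740276296
top (array([756. , -58.7,  56.7,  33.1,  77.5]), [340, 184], np.int32(92))
top (array([671.6,  35. ,  46.6,  28.3, -16.2]), [303, 217], np.int32(156))
top (array([651.2, -48.8,  47.7,  28.1, -16.1]), [338, 224], np.int32(159))
top (array([611.6,  51.6,  45.6,  28.2, -15.9]), [296, 241], np.int32(157))
top (array([588.9, -31.2,  46. ,  27.9, -15.8]), [331, 249], np.int32(162))
top (array([549.6,  25.3,  41.8,  30.2,  74.3]), [309, 267], np.int32(183))
lid [ 396.7 -380.8  194.2  175.6   79.7] 0.020491800251000725 0.0023131745652085127
lidhandle [ 412.5 -381.9   93.2   12.8   78.9] 0.05587928875565029
scene 940 [-72.32292218 -72.0429648   69.62043186  69.97055834] [-95.15722901 -94.99167383  95.8201427   96.25742849]
edges [np.float64(66.2278353545014), np.float64(-68.6297780302285), np.float64(92.22451459174255), np.float64(-91.59265616446905)]
top 801 [-71.13250497 -70.30791928  70.67586594  71.13942657] [-95.95080611 -95.66148351  93.88246527  94.27367983]
edges [np.float64(67.38751639085089), np.float64(-67.13541310952672), np.float64(91.02393905671363), np.float64(-92.94694044367824)]
```

View pics/e.png

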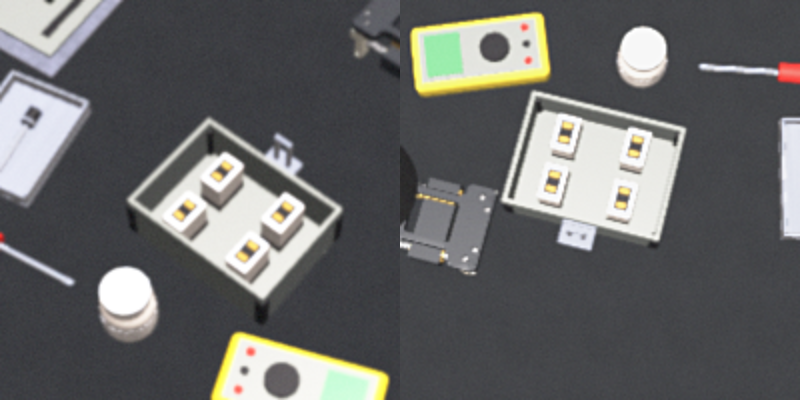

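All four relays stand upright in the case, and the pin and lid are placed. Now the tablet: first tilt it by pushing its top edge from behind at mid-width, with the fingers open around it.

Call:
step_arm([
  [[-0.6, 2.2, 1, 0.085, 5], [-0.6, 2.2, 0, 0.085, 5], [-0.6, 2.2, 0, 0.085, 5], [-0.6, 2.2, 0, 0.085, 5], [-0.6, 2.2, 0, 0.085, 5], [-0.7, 2.2, 0, 0.085, 5], [-0.7, 2.2, 0, 0.085, 5], [-0.7, 2.2, 0, 0.085, 5], [-0.6, 2.2, 0, 0.085, 5], [-0.6, 2.1, 0, 0.08, 5]],
])

```text
clock: 36.85
tool_pos: [0.4748, 0.4069, 0.2313]
orientation: [-180.0, -0.0, 32.6]
force: [1.1, 0.3, 0.7]
opening: 0.0499
gripper_force: 0.0
```

Call:
step_arm([
  [[0, 0, 0, 0, 5], [0, 0, 0, 0, 5]],
])

```text
clock: 37.05
tool_pos: [0.4749, 0.4063, 0.2308]
orientation: [-180.0, -0.0, 32.4]
force: [-0.9, -1.2, 0.4]
opening: 0.0502
gripper_force: 0.0
```

Run:
```python
from h import *
s,_=viewer.snapshot("scene"); t,_=viewer.snapshot("top"); cv2.imwrite("pics/p7.png",np.hstack([cv2.resize(s[130:330,440:640],(400,400)),cv2.resize(t[200:400,60:260],(400,400))]))
```

```text
(no output)
```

View pics/p7.png

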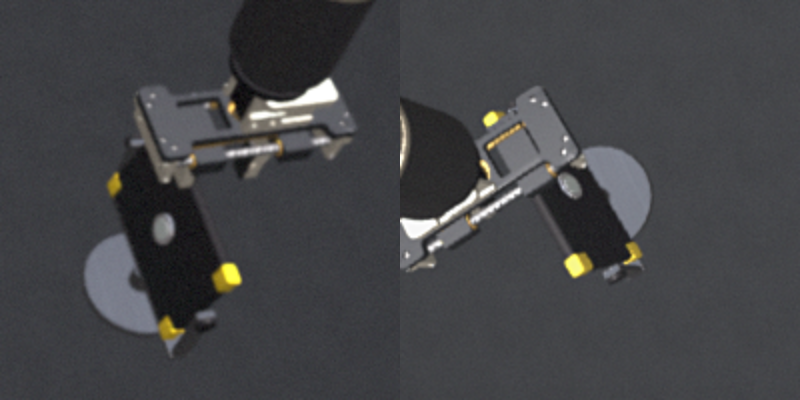

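The hand is above the tablet's top edge with a finger on each side. Down between them.

Call:
step_arm([
  [[0, 0.1, -1, 0, 5], [0, 0, -1, 0, 5], [0, 0, -1, 0, 5], [0, 0, -0.8, 0, 5], [0, 0, 0, 0, 5]],
])

```text
clock: 37.65
tool_pos: [0.4745, 0.4066, 0.1903]
orientation: [179.9, 0.2, 32.4]
force: [-0.2, 0.6, -0.1]
opening: 0.05
gripper_force: 0.0
```

Call:
step_arm([
  [[0, 0, -0.6, 0, 5], [0, 0, -0.6, 0, 5], [0, 0, -0.6, 0, 5], [0, 0, -0.3, 0, 5], [0, 0, 0, 0, 5]],
])

```text
clock: 38.15
tool_pos: [0.4748, 0.4072, 0.1706]
orientation: [180.0, 0.1, 32.4]
force: [-0.5, -0.0, 1.7]
opening: 0.0504
gripper_force: 0.0
```

Call:
step_arm([
  [[0.22, -0.35, 0, 0, 5], [0.22, -0.35, 0, 0, 5], [0.22, -0.35, 0, 0, 5], [0.22, -0.35, 0, 0, 5], [0.22, -0.35, 0, 0, 5]],
])

```text
clock: 38.65
tool_pos: [0.4861, 0.3903, 0.1717]
orientation: [-179.9, -0.1, 32.4]
force: [-4.9, 3.6, 4.4]
opening: 0.0501
gripper_force: 3.2
```

Call:
step_arm([
  [[0.22, -0.35, 0, 0, 5], [0.22, -0.35, 0, 0, 5], [0.22, -0.35, 0, 0, 5], [0.22, -0.35, 0, 0, 5], [0.1, -0.17, 0, 0, 5], [0, 0, 0, 0, 5]],
])

```text
clock: 39.25
tool_pos: [0.4963, 0.3756, 0.1725]
orientation: [-179.9, -0.2, 32.5]
force: [-3.5, 4.4, 5.0]
opening: 0.0499
gripper_force: 2.5
```

```bash
cat > tab.py <<'E'
from h import *
np.set_printoptions(suppress=True,precision=4)
C=np.array([.6285,.0024,.005]); P=np.array([.4838,.3925,.13])
v=C-P; print("want az %.1f tilt %.1f"%(np.degrees(np.arctan2(v[1],v[0])),np.degrees(np.arctan2(-v[2],np.hypot(*v[:2])))))
for n in("scene","top"):
    im,d=viewer.snapshot(n); cv2.imwrite(f"pics/{n}_tab.png",im); X=cloud(n,d); Z=X[...,2]
    hsv=cv2.cvtColor(im,cv2.COLOR_BGR2HSV)
    T=(np.linalg.norm(X[...,:2]-P[:2],axis=-1)<.13)&(Z>.075)&(Z<.205)&(d>0)
    for k,s in comps(T&(im.min(2)>90)&(hsv[...,1]<60),40): print(n,"lens?",s[4],X[k].mean(0))
    for k,s in comps(T&(hsv[...,1]>120)&(im[...,2]>120),15): print(n,"corner",s[4],X[k].mean(0))
    b=T&(im.max(2)<70); Q=X[b]; c=np.median(Q,0)
    # robust plane by RANSAC
    rng=np.random.default_rng(0); best=None
    for _ in range(400):
        a=Q[rng.choice(len(Q),3,False)]; m=np.cross(a[1]-a[0],a[2]-a[0]); L=np.linalg.norm(m)
        if L<1e-5: continue
        i=abs((Q-a[0])@(m/L))<.003
        if best is None or i.sum()>best.sum(): best=i
    q=Q[best]; u,s,vt=np.linalg.svd(q-q.mean(0),full_matrices=False); m=vt[2]; m=m*np.sign(m@[.3,-.9,0])
    print(n,"plane",best.sum(),len(Q),"az %.2f tilt %.2f"%(np.degrees(np.arctan2(m[1],m[0])),np.degrees(-np.arcsin(m[2]))),"off mm %.1f"%(1000*(q.mean(0)-P)@m))
E
python3 tab.py
```

```text
want az -69.6 tilt 16.7
scene lens? 42 [0.5239 0.3479 0.1863]
scene lens? 52 [0.4897 0.3869 0.1375]
scene corner 60 [0.4116 0.3407 0.1925]
scene corner 101 [0.5645 0.4372 0.1901]
scene plane 1076 1269 az -57.86 tilt 4.09 off mm 5.9
top lens? 84 [0.4456 0.3658 0.1917]
top corner 49 [0.4095 0.338  0.1901]
top plane 502 576 az -57.37 tilt 3.51 off mm 7.2
```

Call:
step_arm([
  [[0.1, -0.16, 0, 0, 5], [0.1, -0.16, 0, 0, 5], [0.1, -0.16, 0, 0, 5], [0.1, -0.16, 0, 0, 5], [0, 0, 0, 0, 5], [-0.3, 0.5, 0, 0, 5], [-0.3, 0.5, 0, 0, 5], [-0.2, 0.3, 2, 0, 5], [0, 0, 3, 0, 5], [0, 0, 1, 0, 5]],
])

```text
clock: 40.35
tool_pos: [0.4925, 0.3815, 0.2338]
orientation: [180.0, -0.1, 32.5]
force: [0.7, 0.4, -0.3]
opening: 0.05
gripper_force: 0.0
```

```bash
python3 tab.py; python3 -c "
from plant import ctrl; o=ctrl.get_obs(); print(o['tool_pos'],o['orientation'],o['joint_pos'])"
```

```text
want az -69.6 tilt 16.7
scene lens? 45 [0.4897 0.3853 0.1368]
scene corner 100 [0.5692 0.4282 0.188 ]
scene plane 760 958 az -58.00 tilt 13.59 off mm 5.8
top lens? 40 [0.4635 0.3704 0.1868]
top corner 22 [0.5728 0.4309 0.1912]
top corner 64 [0.4153 0.3305 0.1885]
top plane 95 153 az -58.08 tilt 6.93 off mm 12.4
[0.49214846 0.38135089 0.23265185] [-1.79969177e+02 -1.27784113e-01  3.24510592e+01] [ 5.57275198e+01  1.53660198e+01 -5.91721833e+00  2.38268201e-02
 -6.85871998e+01  6.67149000e+01]
```

Call:
step_arm([
  [[1.2, 0.8, 0, 0, 5], [1.8, 1.3, 0, 0, 5], [1.8, 1.3, 0, 0, 5], [0.93, 0.8, 0, 0, 5], [0, 0, -1.5, 0, 5], [0, 0, -1.5, 0, 5], [0, 0, -1.5, 0, 5], [0, 0, -1.5, 0, 5], [0, 0, -1, 0, 5], [0, 0, -0.2, 0, 5]],
])

```text
clock: 41.45
tool_pos: [0.5483, 0.4221, 0.1574]
orientation: [180.0, 0.1, 32.4]
force: [0.5, 1.0, 0.0]
opening: 0.0502
gripper_force: 0.0
```

Call:
step_arm([
  [[0.3, -0.48, 0, 0, 5], [0.3, -0.48, 0, 0, 5], [0.2, -0.4, 0, 0, 5], [0, 0, 0, 0, 5]],
])

```text
clock: 41.85
tool_pos: [0.5578, 0.4088, 0.16]
orientation: [-180.0, -0.1, 32.4]
force: [-0.4, -0.6, 0.3]
opening: 0.0501
gripper_force: 0.0
```

Call:
step_arm([
  [[0.1, -0.22, 0, -0.031, 5], [0.05, -0.22, 0, -0.031, 5], [0.05, -0.22, 0, -0.031, 5], [0.02, -0.22, 0, -0.031, 5], [0, -0.22, 0, -0.031, 5], [0, 0, 0, 0, 5]],
])

```text
clock: 42.45
tool_pos: [0.5595, 0.3981, 0.1595]
orientation: [-180.0, -0.0, 23.5]
force: [-2.8, 1.8, 3.2]
opening: 0.0499
gripper_force: 1.6
```

```bash
python3 tab.py; python3 -c "
from plant import ctrl; o=ctrl.get_obs(); print(o['tool_pos'],o['orientation'],o['joint_pos'])"
```

```text
want az -69.6 tilt 16.7
scene lens? 53 [0.5569 0.4344 0.1838]
scene corner 69 [0.4079 0.3434 0.1894]
scene corner 112 [0.5727 0.4164 0.187 ]
scene plane 485 757 az -66.39 tilt 12.63 off mm 6.4
top lens? 65 [0.4442 0.3633 0.1898]
top corner 54 [0.4071 0.3413 0.1894]
top plane 230 300 az -65.60 tilt 12.44 off mm 6.8
[0.55959519 0.39816975 0.15936935] [ 1.79992702e+02 -2.80539992e-02  2.35706266e+01] [ 5.16608798e+01  2.41517511e+01 -2.83776606e+00  2.20534712e-02
 -6.29891715e+01  6.18997330e+01]
```

Call:
step_arm([
  [[0.03, -0.22, 0, -0.03, 5], [0.02, -0.2, 0, -0.025, 5], [0, 0, 0, 0, 5], [-0.2, 0.5, 0, 0, 5], [-0.2, 0.5, 0, 0, 5], [0, 0.1, 2, 0, 5], [0, 0, 3, 0, 5], [0, 0, 4, 0, 5], [1, -4, 2, 0, 5], [1, -4, 0, 0, 5]],
])

```text
clock: 43.55
tool_pos: [0.5771, 0.3259, 0.2728]
orientation: [-180.0, -0.3, 20.6]
force: [0.3, 0.3, -0.1]
opening: 0.0501
gripper_force: 0.0
```

Call:
step_arm([
  [[1, -4, 0, 0, 5], [1, -4, 0, 0, 5], [0, -4, 0, 0, 5], [0, 0, 0, 0, 5]],
])

```text
clock: 43.95
tool_pos: [0.5958, 0.2009, 0.2694]
orientation: [180.0, 0.0, 20.2]
force: [-0.3, 0.4, 0.4]
opening: 0.0498
gripper_force: 0.0
```

```bash
python3 tab.py;python3 tab.py | grep plane; python3 -c "
from plant import ctrl; o=ctrl.get_obs(); print(o['tool_pos'],o['orientation'],o['joint_pos'])"
```

```text
want az -69.6 tilt 16.7
scene corner 58 [0.4058 0.3473 0.1903]
scene corner 106 [0.575  0.4102 0.1886]
scene plane 573 883 az -69.85 tilt 12.85 off mm 5.6
top lens? 73 [0.4465 0.3664 0.1903]
top lens? 40 [0.3833 0.3555 0.1381]
top corner 53 [0.576  0.4115 0.1813]
top corner 53 [0.4041 0.3464 0.1887]
top plane 309 391 az -69.66 tilt 12.82 off mm 6.8
scene plane 577 896 az -69.79 tilt 11.85 off mm 6.2
top plane 303 387 az -69.56 tilt 12.97 off mm 6.6
[0.59585399 0.20550832 0.26903507] [1.79991355e+02 1.32656104e-02 2.04216383e+01] [ 3.67481253e+01  1.50572179e+01 -1.57364495e+00  4.76664541e-03
 -7.33842982e+01  7.36721504e+01]
```

Azimuth is right at -69.7°. The remaining correction is about +4° of tilt, pushed at mid-width.

Call:
step_arm([
  [[-2.2, 3.6, 0, 0, 5], [-2.2, 3.6, 0, 0, 5], [-2.2, 3.6, 0, 0, 5], [-2.2, 3.6, 0, 0, 5], [-1.98, 3.2, 0, 0, 5], [0, 0, -3, 0, 5], [0, 0, -2, 0, 5], [0, 0, -2, 0, 5], [0, 0, -1.5, 0, 5], [0, 0, -1, 0, 5]],
])

```text
clock: 45.15
tool_pos: [0.4871, 0.3818, 0.1726]
orientation: [179.9, 0.1, 20.5]
force: [0.0, -0.3, -0.3]
opening: 0.05
gripper_force: 0.0
```

Call:
step_arm([
  [[0, 0, 0, 0, 5], [0, 0, 0, 0, 5]],
])

```text
clock: 45.35
tool_pos: [0.4881, 0.3817, 0.1746]
orientation: [180.0, -0.0, 20.5]
force: [0.8, 0.1, 0.9]
opening: 0.05
gripper_force: 0.0
```

Call:
step_arm([
  [[0.17, -0.46, 0, 0, 5], [0.17, -0.46, 0, 0, 5], [0.17, -0.46, 0, 0, 5], [0.14, -0.45, 0, 0, 5], [0, 0, 0, 0, 5], [0, 0, 0, 0, 5]],
])

```text
clock: 45.95
tool_pos: [0.4948, 0.3628, 0.1746]
orientation: [-180.0, -0.0, 20.4]
force: [0.5, 1.5, -0.8]
opening: 0.0501
gripper_force: 0.9
```

Call:
step_arm([
  [[-0.2, 0.5, 0, 0, 5], [-0.2, 0.5, 0, 0, 5], [-0.1, 0.3, 2, 0, 5], [0, 0, 4, 0, 5], [0, 0, 4, 0, 5], [2, -4, 1, 0, 5], [2, -4, 0, 0, 5], [2, -4, 0, 0, 5], [2, -4, 0, 0, 5], [1, -4, 0, 0, 5]],
])

```text
clock: 46.95
tool_pos: [0.5803, 0.1743, 0.2839]
orientation: [180.0, 0.0, 20.4]
force: [0.9, -0.1, -0.5]
opening: 0.0501
gripper_force: 0.0
```

```bash
for i in 1 2 3; do python3 tab.py; done; python3 -c "
from plant import ctrl; o=ctrl.get_obs(); print(o['tool_pos'],o['orientation'],o['joint_pos'])"
```

```text
want az -69.6 tilt 16.7
scene corner 62 [0.4071 0.3447 0.189 ]
scene corner 108 [0.5761 0.4078 0.1877]
scene plane 393 676 az -69.13 tilt 15.12 off mm 5.3
top lens? 104 [0.479  0.3807 0.1827]
top corner 61 [0.577  0.4102 0.1784]
top corner 68 [0.4051 0.3464 0.1807]
top plane 185 252 az -69.44 tilt 8.25 off mm 14.0
want az -69.6 tilt 16.7
scene corner 61 [0.4073 0.3447 0.189 ]
scene corner 109 [0.5762 0.4078 0.1877]
scene plane 388 672 az -69.33 tilt 13.97 off mm 6.7
top lens? 106 [0.478  0.3801 0.1833]
top corner 64 [0.5775 0.4109 0.1778]
top corner 69 [0.4049 0.3463 0.1809]
top plane 192 261 az -69.60 tilt 9.76 off mm 12.3
want az -69.6 tilt 16.7
scene corner 62 [0.4066 0.3447 0.1884]
scene corner 110 [0.5763 0.4079 0.1877]
scene plane 401 680 az -69.40 tilt 14.28 off mm 6.4
top lens? 104 [0.48  0.381 0.183]
top corner 65 [0.5774 0.4108 0.1779]
top corner 69 [0.4049 0.3463 0.1811]
top plane 199 263 az -69.79 tilt 9.51 off mm 12.5
[0.57932357 0.17629766 0.28414397] [1.79996218e+02 1.87477499e-02 2.04300575e+01] [ 3.53906288e+01  1.22770884e+01 -3.29489890e+00 -1.23141207e-03
 -7.44471012e+01  7.50397597e+01]
```

Call:
step_arm([
  [[0, -4, 0, 0, 5], [0, -4, 0, 0, 5], [0, -4, 0, 0, 5], [0, -4, 0, 0, 5], [0, -4, 0, 0, 5], [0, -4, 0, 0, 5], [0, 0, 0, 0, 5]],
])

```text
clock: 47.95
tool_pos: [0.5793, -0.0666, 0.2842]
orientation: [180.0, 0.0, 20.3]
force: [-0.1, -0.1, 0.3]
opening: 0.0501
gripper_force: 0.0
```

```bash
python3 tab.py
python3 - <<'E'
from h import *
np.set_printoptions(suppress=True,precision=4)
a=cv2.imread("pics/scene_tab.png"); b=cv2.imread("pics/top_tab.png")
cv2.imwrite("pics/f.png",np.hstack([cv2.resize(a[170:320,470:590],(400,500)),cv2.resize(b[230:350,90:190],(400,480)).copy() if 0 else cv2.resize(b[230:355,90:190],(400,500))]))
# vertical profile: points within 50mm of the middle along w; horizontal h vs z
P=np.array([.4838,.3925]); az=np.radians(-69.6); h=np.array([np.cos(az),np.sin(az)]); w=np.array([-h[1],h[0]])
for n in("scene","top"):
    acc=[]
    for _ in range(3):
        im,d=viewer.snapshot(n); X=cloud(n,d); q=(X[...,:2]-P); ph,pw=q@h*1000,q@w*1000; z=X[...,2]*1000
        m=(abs(pw)<75)&(abs(ph)<40)&(z>60)&(z<200)&(d>0); acc.append(np.c_[ph[m],pw[m],z[m]])
    A=np.vstack(acc)
    for z0 in range(70,200,8):
        k=(A[:,2]>=z0)&(A[:,2]<z0+8)&(abs(A[:,1])>18)
        if k.sum()>10: print(n,z0+4,k.sum(),np.percentile(A[k,0],[10,50,90]).round(1))
    k=(A[:,2]<165)&(A[:,2]>85)&(abs(A[:,1])>20)&(A[:,0]<30)
    if k.sum()>50:
        M=np.c_[A[k,2]-130,A[k,1],np.ones(k.sum())]; c,*_=np.linalg.lstsq(M,A[k,0],rcond=None)
        r=abs(M@c-A[k,0]); g=r<4; c,*_=np.linalg.lstsq(M[g],A[k,0][g],rcond=None); print(n,"tilt",np.degrees(np.arctan(c[0])),"az err deg",np.degrees(np.arctan(c[1])),"h at axis",c[2],g.sum(),len(g))
E
```

```text
want az -69.6 tilt 16.7
scene corner 61 [0.4067 0.3448 0.1886]
scene corner 109 [0.5764 0.4078 0.1881]
scene plane 374 680 az -68.86 tilt 13.19 off mm 7.0
top lens? 110 [0.4772 0.3794 0.1839]
top corner 66 [0.5775 0.4109 0.1776]
top corner 68 [0.4054 0.3454 0.1838]
top plane 195 253 az -70.08 tilt 9.55 off mm 12.4
scene 74 13 [-12.2 -10.8  -9.7]
scene 82 12 [-9.5 -8.8 -6.7]
scene 90 11 [-6.8 -6.  -4.9]
scene 98 20 [-4.8 -3.5 -2. ]
scene 106 17 [-2.4 -0.8  0.4]
scene 114 18 [-0.   1.6  3. ]
scene 122 14 [2.2 3.7 5.2]
scene 130 14 [5.1 6.5 7.4]
scene 138 19 [ 7.8  9.3 10.8]
scene 146 23 [10.2 11.4 13.1]
scene 154 30 [12.1 13.6 15. ]
scene 162 30 [15.1 16.2 17.8]
scene 170 25 [17.7 18.7 20.1]
scene 178 53 [ 7.1 20.9 22.9]
scene 186 744 [12.3 18.8 22.7]
scene 194 209 [13.4 16.4 20.7]
scene tilt 17.304864979515887 az err deg 0.6571825418351467 h at axis 6.489532543521048 192 192
top 178 59 [6.3 7.5 8.9]
top 186 739 [12.  19.5 23.8]
top 194 367 [13.3 16.7 21.7]
```

View pics/f.png

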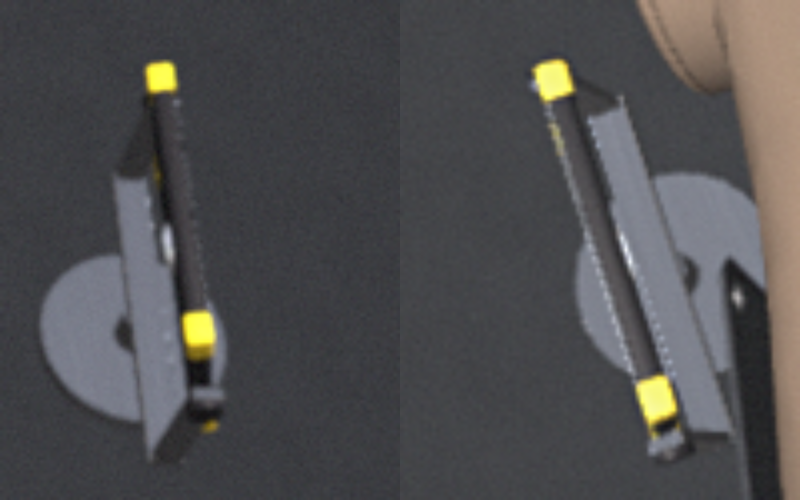

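The picture shows the tablet leaning forward towards the case. The profile fit gives tilt 17.3° (wanted 16.7°) and azimuth about -69.6°. One last check of the whole scene before handing in.

```bash
python3 look.py z | grep -v "78[0-9]\."
```

```text
48.35 [ 12.9917  10.0789  -6.0543  -0.0021 -73.866   97.5172] [ 0.5796 -0.0631  0.2842] [-179.9981   -0.0011   20.5083]
scene (array([543.4,  28.2,  39.9,  17.7,  74.1]), [352, 230], np.int32(93))
scene (array([587.4, -30.5,  47.8,  31.2, -15.3]), [320, 236], np.int32(186))
scene (array([649.7, -46.9,  46.2,  31.9, -17.1]), [302, 256], np.int32(190))
scene (array([610.6,  52.5,  48.9,  30.9, -14.8]), [351, 257], np.int32(197))
scene (array([669.4,  35.5,  47. ,  30.9, -18.5]), [334, 276], np.int32(203))
lid [ 394.1 -380.   194.3  179.2   80.3] 0.020478561789262217 0.002622616157437158
lidhandle [ 415.4 -379.3   99.5   20.4   80.1] 0.0546563107794813
top (array([611.3,  51.8,  46.2,  28.1, -15.9]), [296, 242], np.int32(139))
top (array([575. , -27.7,  28.5,  17.9,  81.9]), [330, 255], np.int32(68))
top (array([549.3,  25.4,  41.8,  30.8,  74.2]), [309, 267], np.int32(183))
lid [ 397.6 -381.8  192.2  177.4   79.3] 0.02054396254084545 0.002325045389596103
lidhandle [ 412.5 -382.2   92.7   12.8   78.9] 0.055965762455194135
```

View pics/scene_z.png

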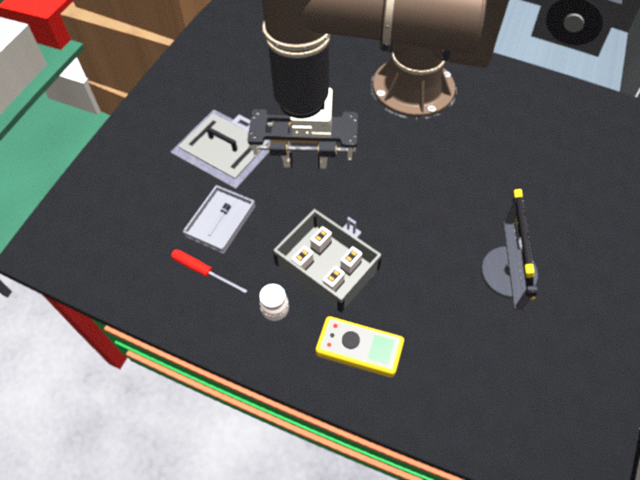

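The pin is in the tray (226,208), the lid on the pad (222,142), the four relays in the case (325,258) and the tablet aimed, with the arm clear of everything.

```bash
python3 -c "
from plant import close_job; print(close_job())"
```

```text
the job is handed in; nothing more can be done
None
```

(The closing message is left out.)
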